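# Seat a hardness test block in the gravity nest

## Task

Take the solid round test block from the front of the bench (not one of the bearing rings, which look like it but have a hole) and lay it flat on the middle of the sloping plate, then let go of it there so that it slides down by itself into the corner between the two fences. Set it down rather than dropping it, do not push it home, and leave the small ring that lies near it where it is.

Things in the scene. Friction and masses are not known exactly. Their poses are not given: they have to be found in the camera images.
- test_block: Solid flat disc of plain grey steel with a few tiny dents on top, no hole: diameter 60 mm, 10 mm thick, about 0.22 kg, lying flat at the front left of the bench. Origin at the centre of its underside, z along its axis; its yaw means nothing.
- thin_ring: Bearing ring of the same grey steel, outer diameter 62 mm, 12 mm thick, with a wide open hole; it lies flat near the test block (either may be nearer the robot's midline). To be left alone. Origin at the centre of its underside.
- nest: Fixed: slippery square steel plate 150x150 mm sloping 22 deg (0.384 rad), one corner lowest; fences 8 mm thick, 14 mm high, on its two lower edges meet at 90 deg in that corner. Origin on the bench below the plate's centre, z up, +x up the slope, y level across. Plate centre's top face 68 mm above origin, 106 mm from low corner. Friction 0.15: a block let go slides home within 1 s.
- nest_seat (a point): Point on the plate's top face where the centre of the test block's underside comes to rest when the block touches both fences: 59 mm toward -x of the nest's origin, 44 mm above the bench.
Things that resemble listed ones, but are neither listed nor needed, are in the scene too. Leave any black or yellow look-alike of the test_block alone.

How it is judged:
On the way:
1. the test block is set on the sloping plate well above the corner (touching the plate, at least 30 mm from its seat) (contact force between test_block and nest above 0.1 N and distance between test_block and nest_seat above 0.03 m and horizontal distance between test_block and nest below 0.08 m).
At the end, for the whole second after the job is handed in: The test block rests by itself in the corner of the nest: the centre of its underside within 10 mm of the seat point, lying flat on the sloping plate (its axis 22 degrees from vertical, give or take 10), at rest and let go (distance between test_block and nest_seat below 0.01 m and angle between test_block's own z axis and vertical between 0.21 and 0.56 rad and linear speed of test_block below 0.02 m/s and contact force between the fingers and test_block below 0.05 N); the robot touches nothing.
It fails at once if the test block is let go more than about 40 mm above the middle of the plate (contact force between the fingers and test_block below 0.001 N and height (world z) of test_block above 0.125 m).
It fails at once if the block is held or pushed by the fingers at its seat (within 15 mm of it) (contact force between the fingers and test_block above 1 N and distance between test_block and nest_seat below 0.015 m).
It fails at once if the small ring is moved by more than 40 mm (distance of thin_ring from where it was at the start of the episode above 0.04 m).
It also fails if it takes over 32 s, if anything falls off the work surface, if the arm or the gripper's body presses on something with over 40 N, if the wrist force passes 120 N, or if a joint passes its speed limit or range.

## Robot

A 6-joint arm with a two-finger parallel gripper is mounted at the origin on a cart in front of the work surface, level with it; the furniture and walls round the work are solid. World frame = base frame: x ahead of the robot, y to its left, z up, the work surface at z = 0. Lengths are in m, angles in rad, forces in N, time in s.
With the tool pointing down it reaches from about 0.375 to 0.9 m from the base axis. Payload 3.1 kg.
Tool frame: the origin (TCP) lies between the finger pads; the fingertips stand 19 mm ahead of it and the grasp point (between the pads) is the TCP; z points along the fingers, y is the direction in which the jaws open and shut (so a half turn about z gives the same grasp; the last joint's range is limited). The gripper opens to 87 mm and grips with 3 to 60 N. Pads are 19 mm wide; open, the fingers measure 117 mm over their backs; the gripper's body (75 mm by 190 mm) begins 51 mm behind the grasp point.
Start: joints at [-1.3, 0.527, 1.433, -0, 1.181, -0.178], TCP at [0.271, -0.563, 0.242] pointing down, gripper open.
Joint ranges: [-3.08, 3.08], [-0.75, 2.2], [0.22, 2.44], [-1.43, 4.57], [0, 2.65], [-2.85, 2.85]. Speed limits (rad/s): [2.79, 2.79, 3.14, 3.14, 3.14, 3.14].

## Interface

Orientations are given as a unit quaternion [x, y, z, w].
In Python, from rig import robot gives the robot as it stands.
- The arm moves only by the tool apply_moves, never from a script. Its argument "series" is a list of rows, each a list of 7 numbers: the shift along the tool's x, y, z in cm, then the turn, a rotation vector about the tool's x, y, z in degrees, then the opening, from 0 (shut) to 1 (fully open). In form: [[dx, dy, dz, rx, ry, rz, grip], ...]. A call has 1 to 5 rows; each row is the pose to reach, as a shift and turn from the pose commanded when the call began, along the tool's axes at that moment; what a row does not reach only later rows make up. A row lasts 1/12 s, in which the tool goes at most 41.7 mm and 7.16 degrees, less where a joint would pass 70% of its speed; a pose out of reach is approached as far as the arm can. A call with a gripper value outside its range is refused whole. The fingers move at their own pace and stop on an object; "newtons" is the grip in N (left out, the last holds). Time passes only in rows, so rows that repeat a pose let the fingers close. It gives the time, the measured TCP pose, the force and the opening at its end, in the units of the state.
- robot.get_obs(): the state, without advancing time (a new reading comes with each control period).
- robot.camera(name): name is "scene" or "side" or "wrist"; returns the picture (384x512x3 uint8, red, green, blue); there is no depth.
- robot.camera_params(name): a dict with "mtx" (3x3 intrinsics, pixels), "origin" and "rotation" of the camera in the world. Camera axes: x right, y down, z forward; pixel columns grow to the right and rows downward; lengths in m; the calibration is good to about 2 mm. A picture is of the moment at which its call begins: read the wrist's pose just before it. camera_params takes no time and is no camera call; for the wrist camera it gives the pose at the moment of the call.
- robot.hand_in(): hands the job in, once; it reports no verdict.
The state is a dict: "time": time; "q": joint angles; "joint_velocities": joint speeds; "joint_torque": joint torques, N m; "position": TCP position; "tool_rot": TCP orientation; "ft_force": force on the tool from outside, world axes, zero at the start; "moment": the same for the moment, N m; "grip_width": finger opening in m.
Only numpy, scipy, OpenCV 4.12 (cv2) and the standard library are available. Lean on these libraries where they do the work, as an engineer would, in place of code of your own. Each camera call takes 0.05 s, during which the arm holds its last target. There are 200 camera calls.

## Working session

There is one attempt and no reset: what is moved stays moved. The work goes in short steps, Python scripts to look and compute and a tool call to move; the robot and the scene stay as the last step left them, time stands still between calls to the robot, and variables do not carry over. Pictures are saved under pics/ and viewed, about 8 in all and at most 12, crops included, and the job is handed in when it is done.

Besides the shell and the picture viewer there is one more tool, called after ">>>" as name(argument=value, ...) on one line, values as JSON. apply_moves: Moves the arm, as the interface text tells. Its arguments: {"type":"object","properties":{"series":{"type":"array"},"newtons":{"type":"number"}},"required":["series"]}

```bash
mkdir -p pics; ls
python3 - <<'E'
from rig import robot
import cv2, numpy as np
for n in("scene","side"):
    p=robot.camera_params(n); im=robot.camera(n); cv2.imwrite(f"pics/{n}0.png",im[...,::-1]); print(n,p)
o=robot.get_obs();print(o["time"],o["position"],o["tool_rot"])
E
```

```text
pics
scene {'mtx': array([[346.59014435,   0.        , 258.12778029],
       [  0.        , 346.59014435, 194.57383685],
       [  0.        ,   0.        ,   1.        ]]), 'origin': array([0.07908394, 0.67523403, 0.63863172]), 'rotation': array([-0.38719579,  0.82942627, -0.36827502,  0.16280351])}
side {'mtx': array([[385.17329302,   0.        , 255.80745911],
       [  0.        , 385.17329302, 192.26035481],
       [  0.        ,   0.        ,   1.        ]]), 'origin': array([0.25765074, 0.89849445, 0.59143097]), 'rotation': array([-0.18809974,  0.87595475, -0.43661543,  0.08178463])}
0.1 [ 0.27102988 -0.56250604  0.240669  ] [ 9.74923248e-01  2.22539283e-01 -6.14303881e-05 -9.60968535e-04]
```

View pics/scene0.png

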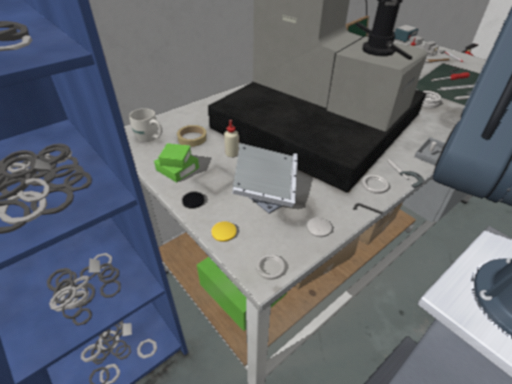

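View pics/side0.png

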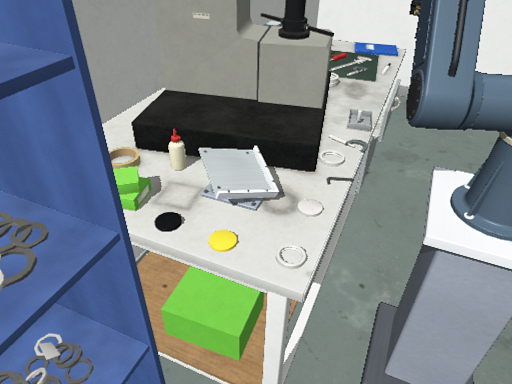

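Candidates in scene/side: a solid light disc at scene (319,227) / side (310,208); rings with holes at scene (272,266) and (376,184); black (193,200) and yellow (223,231) discs. The solid grey disc fits the block. I'll confirm it in an enlarged crop and measure.

```bash
cat > h.py <<'E'
import numpy as np, cv2
from scipy.spatial.transform import Rotation as R
from rig import robot
def ray(n,u,v,p=None):
    p=p or robot.camera_params(n); r=p["rotation"]; Rm=R.from_quat(r).as_matrix()
    d=Rm@np.linalg.inv(p["mtx"])@[u,v,1]; return np.array(p["origin"]),d/np.linalg.norm(d)
def onz(n,u,v,z,p=None):
    o,d=ray(n,u,v,p); return o+d*(z-o[2])/d[2]
def tri(a,b):
    (o1,d1),(o2,d2)=ray("scene",*a),ray("side",*b)
    s=np.linalg.lstsq(np.c_[d1,-d2],o2-o1,rcond=None)[0]; p,q=o1+s[0]*d1,o2+s[1]*d2
    return (p+q)/2,np.linalg.norm(p-q)
def proj(n,X):
    p=robot.camera_params(n); c=R.from_quat(p["rotation"]).inv().apply(np.array(X)-p["origin"]); c=c@p["mtx"].T; return c[...,:2]/c[...,2:]
E
python3 - <<'E'
from h import *
for n,a in(("scene",dict(block=(319,227),ringA=(272,266),ringB=(376,184),yel=(223,231))),("side",dict(block=(310,208),ringA=(292,256),ringB=(333,157),yel=(223,240)))):
    for k,v in a.items(): print(n,k,onz(n,*v,.010).round(3))
a=cv2.imread("pics/scene0.png")[135:285,225:345]; b=cv2.imread("pics/side0.png")[135:285,190:330]
cv2.imwrite("pics/crop.png",np.hstack([cv2.resize(a,None,fx=3,fy=3,interpolation=2),cv2.resize(b,None,fx=3,fy=3,interpolation=2)]))
E
```

```text
scene block [0.412 0.185 0.01 ]
scene ringA [0.4   0.351 0.01 ]
scene ringB [ 0.42  -0.059  0.01 ]
scene yel [0.55  0.373 0.01 ]
side block [0.412 0.195 0.01 ]
side ringA [0.399 0.36  0.01 ]
side ringB [ 0.42  -0.053  0.01 ]
side yel [0.549 0.378 0.01 ]
```

View pics/crop.png

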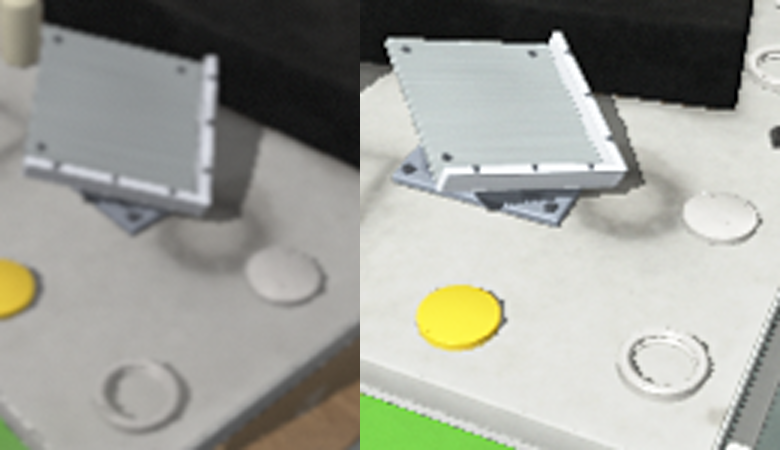

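The crop shows the disc at crop (285,275) and (720,217) to be solid, so it is the block. The thing near (140,395) and (665,362) has a hole, so it is thin_ring, to be left alone. The plate's fences run along its right and front edges and meet at crop (205,200) and (612,165). Next I'll measure the block and the plate corners.

Run:
```python
from h import *
S=lambda x,y:(225+(x-1)/3,135+(y-1)/3); D=lambda x,y:(190+(x-361)/3,135+(y-1)/3)
c={"high":(S(43,25),D(387,40),.1077),"right":(S(204,66),D(552,42),.068),"left":(S(28,158),D(443,160),.068),"low":(S(203,197),D(612,163),.028)}
for k,(a,b,z) in c.items():
    t,e=tri(a,b); print(k,t.round(4),round(e,4),onz("scene",*a,z).round(4),onz("side",*b,z).round(4))
for n,(x0,y0,x1,y1) in(("scene",(302,212,338,242)),("side",(292,194,330,222))):
    im=cv2.imread(f"pics/{n}0.png"); g=cv2.cvtColor(im,6)[y0:y1,x0:x1]
    print(n,np.percentile(g,[5,25,50,75,95])); print(g[::2,::2])
```

```text
high [0.7068 0.1994 0.1037] 0.0045 [0.7054 0.2008 0.1077] [0.7002 0.2084 0.1077]
right [0.6053 0.0914 0.0679] 0.0008 [0.6058 0.0911 0.068 ] [0.6048 0.0922 0.068 ]
left [0.6006 0.2994 0.0771] 0.0041 [0.6064 0.295  0.068 ] [0.609  0.2863 0.068 ]
low [0.5108 0.1807 0.0249] 0.0003 [0.5085 0.1834 0.028 ] [0.5096 0.1845 0.028 ]
scene [122. 158. 168. 172. 189.]
[[142 137 130 120 114 118 131 144 153 160 164 168 168 167 168 168 169 171]
 [143 138 130 119 115 119 132 143 154 161 164 168 168 168 167 169 171 171]
 [140 134 122 116 119 124 136 150 158 162 162 165 166 167 167 168 169 171]
 [133 129 123 123 133 153 162 166 165 160 155 161 166 168 168 170 169 169]
 [123 121 124 143 174 177 173 172 171 166 165 162 152 158 164 171 171 171]
 [118 119 132 174 185 183 179 176 175 172 170 167 161 150 140 167 170 170]
 [123 126 148 186 188 187 183 180 178 175 173 171 166 162 140 146 171 170]
 [140 143 154 186 189 189 185 183 182 180 176 174 171 167 160 123 162 173]
 [157 158 157 179 192 193 192 186 183 183 181 179 177 173 163 114 157 175]
 [162 164 163 164 189 195 196 192 183 184 186 181 182 180 152 108 16
[... 859 characters left out ...]
 228 230 226 225 224 222 220 221 210 229 225
  223]
 [157 161 164 231 235 236 235 232 231 233 233 231 229 228 226 164 224 225
  223]
 [153 159 179 211 239 237 236 236 234 232 231 238 236 236 238 178 201 222
  225]
 [159 165 187 185 231 239 238 240 240 239 237 239 240 241 245 147 225 223
  226]
 [182 190 203 213 192 219 239 242 243 243 240 240 242 241 125 208 220 224
  225]
 [205 210 210 215 219 208 204 204 222 234 232 206 159 140 217 226 224 224
  226]
 [210 213 216 216 218 221 219 201 200 207 199 182 203 229 228 227 225 225
  226]
 [213 216 219 218 220 221 220 221 223 225 226 227 226 228 227 226 226 226
  225]
 [219 216 218 217 220 220 220 224 226 225 224 226 227 228 228 228 228 227
  227]]
```

```bash
cat >> h.py <<'E'
def toolq(yaw,tilt=0):  # tool y level along nest y, tool z down, leaning tilt
    cy,sy=np.cos(yaw),np.sin(yaw); z=R.from_euler('z',yaw).apply([np.sin(tilt),0,-np.cos(tilt)])
    y=-np.array([-sy,cy,0]); return R.from_matrix(np.c_[np.cross(y,z),y,z])
def delta(pos,rot=None):
    o=robot.get_obs(); r0=R.from_quat(o["tool_rot"]); d=r0.inv().apply(np.array(pos)-o["position"])*100
    w=(r0.inv()*rot).as_rotvec(degrees=True) if rot else np.zeros(3); return np.r_[d,w].round(2)
E
python3 - <<'E'
from h import *
for nm,a,b in(("slab corner",S:=(349,183),(316,168)),("machine low corner",(388,131),(326,106)),("machine top corner",(396,66),(331,38))):
    t,e=tri(a,b); print(nm,t.round(3),round(e,3))
r=toolq(np.radians(3))
for p in((.43,-.38,.24),(.44,-.2,.24),(.43,0,.24),(.415,.19,.2)): print(p,delta(p,r))
E
```

```text
slab corner [0.454 0.018 0.018] 0.022
machine low corner [ 0.486 -0.171  0.105] 0.001
machine top corner [ 0.481 -0.098  0.317] 0.004
(0.43, -0.38, 0.24) [22.24 -9.54  0.09 -0.11  0.   22.72]
(0.44, -0.2, 0.24) [ 30.95 -25.33   0.12  -0.11   0.    22.72]
(0.43, 0, 0.24) [ 38.73 -43.78   0.16  -0.11   0.    22.72]
(0.415, 0.19, 0.2) [ 45.62 -61.54   4.2   -0.11   0.    22.72]
```

Run:
```python
from h import *
r=toolq(np.radians(3))
for p in((.27,-.365,.24),(.285,-.28,.24)): print(p,delta(p,r))
```

```text
(0.27, -0.365, 0.24) [  8.48 -17.84   0.1   -0.11   0.    22.72]
(0.285, -0.28, 0.24) [ 13.52 -24.85   0.12  -0.11   0.    22.72]
```

>>> apply_moves(series=[[1.7,-3.6,0,0,0,6,1],[3.4,-7.1,0,0,0,12,1],[5.1,-10.7,0,0,0,18,1],[6.8,-14.3,0,0,0,22.7,1],[8.5,-17.8,0,0,0,22.7,1]])

```text
time: 0.52
position: [0.2701, -0.3635, 0.2411]
tool_rot: [1.0, 0.025, -0.0, -0.001]
ft_force: [0.4, -1.0, 0.6]
grip_width: 0.087
```

Run:
```python
from h import *
r=toolq(np.radians(3))
for p in((.295,-.28,.24),(.36,-.2,.24)): print(p,delta(p,r))
```

```text
(0.295, -0.28, 0.24) [ 2.9  -8.21  0.12 -0.07  0.02 -0.18]
(0.36, -0.2, 0.24) [  9.79 -15.89   0.13  -0.07   0.02  -0.18]
```

>>> apply_moves(series=[[1.4,-4.0,0,0,0,0,1],[2.9,-8.0,0,0,0,0,1],[5.4,-11,0,0,0,0,1],[8.0,-14,0,0,0,0,1],[10,-17,0,0,0,0,1]])

```text
time: 0.93
position: [0.3625, -0.1892, 0.2417]
tool_rot: [1.0, 0.026, 0.001, 0.0]
ft_force: [0.3, -0.3, -0.1]
grip_width: 0.087
```

>>> apply_moves(series=[[1.0,-4.0,0,0,0,0,1],[1.7,-8.0,0,0,0,0,1],[2.4,-12,0,0,0,0,1],[3.1,-16,0,0,0,0,1],[3.8,-20,0,0,0,0,1]])

```text
time: 1.35
position: [0.3885, 0.0129, 0.2415]
tool_rot: [1.0, 0.026, -0.0, -0.0]
ft_force: [1.8, 0.1, -0.5]
grip_width: 0.0871
```

Run:
```python
from h import *
r=toolq(np.radians(3)); o=robot.get_obs(); print(o["position"],o["time"])
for p in((.41,.15,.22),(.41,.19,.22)): print(p,delta(p,r))
```

```text
[0.38850213 0.01289387 0.24149304] 1.35
(0.41, 0.15, 0.22) [ 2.860e+00 -1.358e+01  2.150e+00 -0.000e+00  1.000e-02 -1.000e-02]
(0.41, 0.19, 0.22) [ 3.070e+00 -1.757e+01  2.150e+00 -0.000e+00  1.000e-02 -1.000e-02]
```

>>> apply_moves(series=[[0.7,-3.5,0.4,0,0,0,1],[1.4,-7.0,0.9,0,0,0,1],[2.1,-10.5,1.3,0,0,0,1],[2.8,-14,1.7,0,0,0,1],[3.1,-17.5,2.1,0,0,0,1]])

```text
time: 1.77
position: [0.4111, 0.1893, 0.2203]
tool_rot: [1.0, 0.026, 0.0, -0.0]
ft_force: [1.3, -0.1, 0.3]
grip_width: 0.0868
```

Run:
```python
from h import *
p=robot.camera_params("wrist"); o=robot.get_obs(); im=robot.camera("wrist"); cv2.imwrite("pics/w1.png",im[...,::-1])
print(p,o["position"]); np.save("w1.npy",np.r_[p["origin"],p["rotation"]])
```

```text
{'mtx': array([[268.50743691,   0.        , 259.78549691],
       [  0.        , 268.50743691, 193.46151562],
       [  0.        ,   0.        ,   1.        ]]), 'origin': array([0.48280912, 0.19312016, 0.3637722 ]), 'rotation': array([ 0.71901978, -0.68234722, -0.09114541,  0.09542198])} [0.41112675 0.18930481 0.22030998]
```

View pics/w1.png

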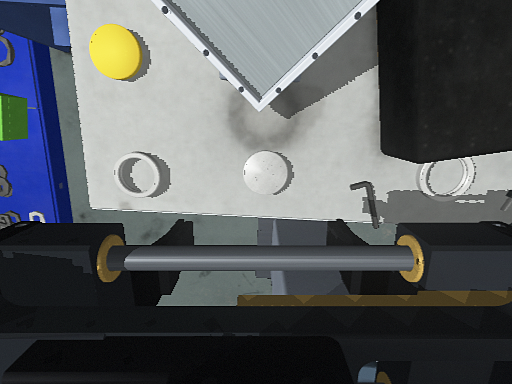

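Wrist view: solid dented disc at (266,172) is the block. The rings are at (139,174) and (446,175), and the nest's low corner is near (261,105).

Run:
```python
from h import *
w=np.load("w1.npy"); p=dict(robot.camera_params("wrist")); p["origin"],p["rotation"]=w[:3],w[3:]
im=cv2.imread("pics/w1.png"); g=cv2.cvtColor(im,6)
c=cv2.resize(g[140:205,230:305],None,fx=4,fy=4,interpolation=2)
h=cv2.HoughCircles(cv2.medianBlur(c,5),cv2.HOUGH_GRADIENT,1,200,param1=80,param2=15,minRadius=75,maxRadius=110); print(h)
if h is not None:
    x,y,r=h[0,0]; u,v=230+(x-1.5)/4,140+(y-1.5)/4; print(u,v,r/4,onz("wrist",u,v,.01,p),"radius m",r/4/268.5*.37)
for n,z,u,v in(("low outer tip",.038,261,110),("low inner",.028,261,97)): print(n,onz("wrist",u,v,z,p).round(4))
b=im[0:210,150:390]; cv2.imwrite("pics/w1c.png",cv2.resize(b,None,fx=2.8,fy=2.8,interpolation=2))
```

```text
[[[140.5 131.5  87.8]]]
264.75 172.5 21.95 [0.41637608 0.1833035  0.01      ] radius m 0.030247673
low outer tip [0.4948 0.1926 0.038 ]
low inner [0.5098 0.1934 0.028 ]
```

View pics/w1c.png

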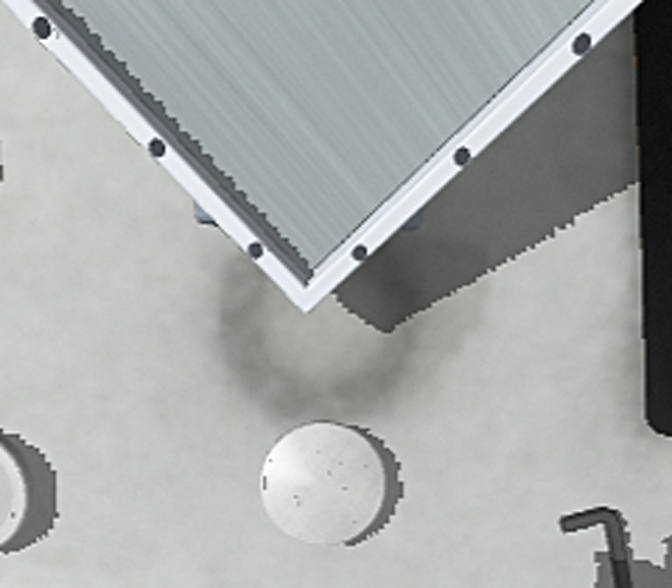

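>>> apply_moves(series=[[0.3,0.5,4,0,0,0,1],[0.4,0.6,8,0,0,0,1],[0.4,0.6,12,0,0,0,1],[0.4,0.6,15.5,0,0,0,1],[0.4,0.6,16.5,0,0,0,1]])

```text
time: 2.23
position: [0.4121, 0.1808, 0.0513]
tool_rot: [1.0, 0.026, -0.004, 0.001]
ft_force: [0.8, -0.8, -0.2]
grip_width: 0.087
```

Run:
```python
from h import *
print(robot.get_obs()["position"],delta((.415,.184,.022),toolq(np.radians(3))))
a=robot.camera("wrist")[120:260,180:340]; b=robot.camera("side")[150:260,250:400]
f=lambda q:cv2.resize(q[...,::-1],(400,350),interpolation=2)
cv2.imwrite("pics/pre.png",np.hstack([f(a),f(b)]))
```

```text
[0.41213264 0.18082406 0.0512632 ] [ 0.33 -0.3   2.92  0.06  0.49  0.01]
```

View pics/pre.png

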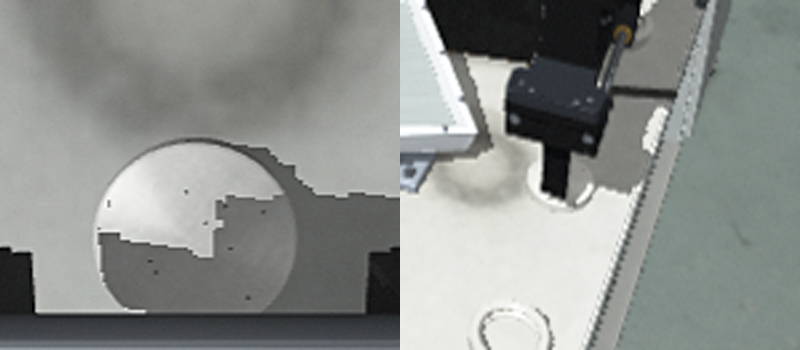

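The wrist crop (left) shows the block between the open fingers and nearly centred. I'll re-measure it from this nearer view.

Run:
```python
from h import *
print(robot.get_obs()["position"],onz("wrist",258.4,215.6,.01),[onz("wrist",u,v,.01).round(4) for u,v in((258.4,175.2),(218,212),(298.8,212))])
print(delta((.415,.184,.022),toolq(np.radians(3))))
```

```text
[0.41310396 0.18096457 0.05313411] [0.41705142 0.18239667 0.01      ] [array([0.4473, 0.1839, 0.01  ]), array([0.4183, 0.2121, 0.01  ]), array([0.4214, 0.1529, 0.01  ])]
[ 0.23 -0.3   3.11  0.04  0.38  0.  ]
```

>>> apply_moves(series=[[0.3,-0.1,1.5,0,0,0,1],[0.3,-0.1,2.6,0,0,0,1],[0.3,-0.1,3.1,0,0,0,1],[0.3,-0.1,3.1,0,0,0,1],[0.3,-0.1,3.1,0,0,0,1]], newtons=30)

```text
time: 2.75
position: [0.4183, 0.1827, 0.0253]
tool_rot: [1.0, 0.026, 0.001, -0.0]
ft_force: [-0.0, -0.0, 0.2]
grip_width: 0.087
```

>>> apply_moves(series=[[0,0,0,0,0,0,0.5],[0,0,0,0,0,0,0.5],[0,0,0,0,0,0,0.5],[0,0,0,0,0,0,0.5],[0,0,0,0,0,0,0.5]], newtons=30)

```text
time: 3.17
position: [0.418, 0.1827, 0.0248]
tool_rot: [1.0, 0.026, 0.0, -0.0]
ft_force: [-0.8, -0.1, 0.8]
grip_width: 0.0618
```

The TCP is a little high (tips about 6 mm up), so I'll open, go 3 mm lower and close again.

>>> apply_moves(series=[[0,0,0,0,0,0,0.85],[0,0,0,0,0,0,0.85],[0,0,0.15,0,0,0,0.85],[0,0,0.3,0,0,0,0.85],[0,0,0.3,0,0,0,0.85]])

```text
time: 3.58
position: [0.4177, 0.1826, 0.0212]
tool_rot: [1.0, 0.026, -0.0, 0.0]
ft_force: [0.1, 0.2, -0.9]
grip_width: 0.0731
```

>>> apply_moves(series=[[0,0,0,0,0,0,0.4],[0,0,0,0,0,0,0.4],[0,0,0,0,0,0,0.4],[0,0,0,0,0,0,0.4],[0,0,0,0,0,0,0.4]], newtons=30)

```text
time: 4.0
position: [0.4179, 0.1827, 0.0215]
tool_rot: [1.0, 0.026, 0.0, -0.0]
ft_force: [0.7, 0.7, 0.3]
grip_width: 0.0589
```

>>> apply_moves(series=[[0,0,0,0,0,0,0.4],[0,0,0,0,0,0,0.4],[0,0,-0.5,0,0,0,0.4],[0,0,-1.5,0,0,0,0.4],[0,0,-3,0,0,0,0.4]])

```text
time: 4.42
position: [0.417, 0.1825, 0.0515]
tool_rot: [1.0, 0.026, -0.001, 0.0]
ft_force: [0.1, 0.4, -1.6]
grip_width: 0.0591
```

Held (opening 59 mm, about 2 N of weight). I'll lift and look at the nest from there.

>>> apply_moves(series=[[0,0,-3.5,0,0,0,0.4],[0,0,-7,0,0,0,0.4],[1,0,-10,0,0,0,0.4],[3,0,-12.5,0,0,0,0.4],[4,0,-13,0,0,0,0.4]])

```text
time: 4.83
position: [0.462, 0.1855, 0.1871]
tool_rot: [1.0, 0.026, 0.006, -0.001]
ft_force: [1.3, 0.9, -1.9]
grip_width: 0.0585
```

Run:
```python
from h import *
p=robot.camera_params("wrist"); im=robot.camera("wrist"); np.save("w2.npy",np.r_[p["origin"],p["rotation"]])
cv2.imwrite("pics/w2.png",cv2.resize(im[0:260,100:440,::-1],None,fx=2.2,fy=2.2,interpolation=2)); print(robot.get_obs()["position"],p["origin"])
```

```text
[0.46403301 0.18543971 0.1865346 ] [0.53211933 0.18900863 0.33139343]
```

View pics/w2.png

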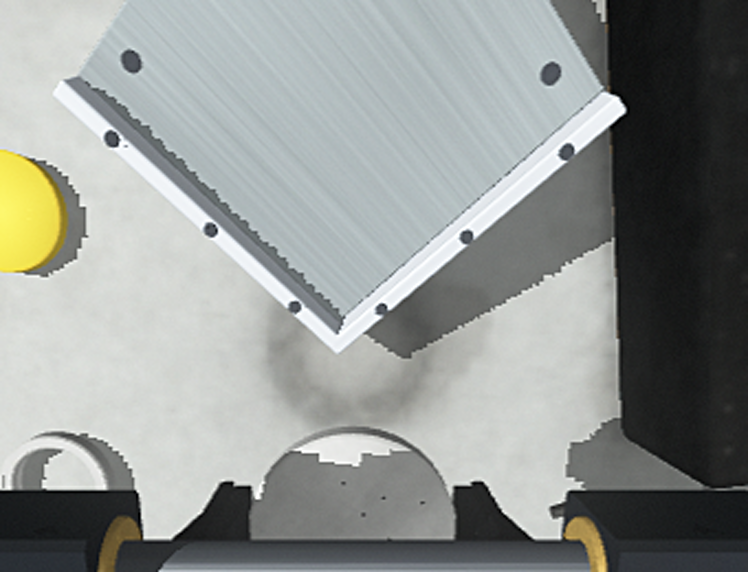

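Wrist view: the block is held level. Plate corners in the crop are at about (80,77), (605,92) and low (343,325); the fence's outer top corners are at (56,88), (625,108) and (337,352).

Run:
```python
from h import *
w=np.load("w2.npy"); p=dict(robot.camera_params("wrist")); p["origin"],p["rotation"]=w[:3],w[3:]
c=[(56,88,.0789),(625,108,.0789),(337,352,.037),(80,77,.068),(343,325,.028),(131,61,.07),(551,73,.07)]
P=[onz("wrist",100+x/2.2,y/2.2,z,p) for x,y,z in c]
for q in P: print(q.round(4))
m=np.array([[-.0105,.1117],[-.0105,-.1117],[-.1141,0],[0,.106],[-.0983,0]]); X=np.array([q[:2] for q in P[:5]])
mc,Xc=m.mean(0),X.mean(0); M=(m-mc).T@(X-Xc); a=np.arctan2(M[0,1]-M[1,0],M[0,0]+M[1,1])
Rz=np.array([[np.cos(a),-np.sin(a)],[np.sin(a),np.cos(a)]]); t=Xc-Rz@mc
print("yaw deg",np.degrees(a),"centre",t,"resid",((m@Rz.T+t)-X).round(4))
```

```text
[0.5949 0.3067 0.0789]
[0.5993 0.087  0.0789]
[0.4935 0.1949 0.037 ]
[0.6021 0.3019 0.068 ]
[0.5062 0.1926 0.028 ]
[0.6083 0.2806 0.07  ]
[0.6126 0.1147 0.07  ]
yaw deg 1.510878732688906 centre [0.60640762 0.1966692 ] resid [[-0.0019  0.0013]
 [-0.0004 -0.0023]
 [-0.0011 -0.0012]
 [ 0.0015  0.0007]
 [ 0.002   0.0015]]
```

Run:
```python
from h import *
t=toolq(np.radians(1.5),np.radians(22))
for p in((.5755,.196,.147),(.598,.196,.088)): print(p,delta(p,t))
for a,z in(((388,131),.1),((330,107),.1),((253,85),.1),((210,93),.1),((345,165),.1)): print(a,onz("scene",*a,z).round(3))
```

```text
(0.5755, 0.196, 0.147) [11.13 -0.47  4.12 -0.37 21.17  1.46]
(0.598, 0.196, 0.088) [13.29 -0.34 10.05 -0.37 21.17  1.46]
(388, 131) [ 0.491 -0.18   0.1  ]
(330, 107) [ 0.692 -0.157  0.1  ]
(253, 85) [ 0.967 -0.065  0.1  ]
(210, 93) [1.01  0.087 0.1  ]
(345, 165) [0.466 0.045 0.1  ]
```

>>> apply_moves(series=[[3,-0.1,0.5,0,6,0.5,0.4],[6,-0.2,1.5,0,12,1,0.4],[9,-0.4,3,-0.2,18,1.5,0.4],[11.1,-0.5,4.1,-0.4,21.2,1.5,0.4],[11.1,-0.5,4.1,-0.4,21.2,1.5,0.4]])

```text
time: 5.3
position: [0.5671, 0.1954, 0.1376]
tool_rot: [0.983, 0.013, 0.182, -0.001]
ft_force: [-0.6, 0.5, -2.0]
grip_width: 0.059
```

Run:
```python
from h import *
im=robot.camera("side"); cv2.imwrite("pics/s2.png",cv2.resize(im[90:240,150:350,::-1],None,fx=3,fy=3,interpolation=2))
o=robot.get_obs();print(o["time"],o["position"],R.from_quat(o["tool_rot"]).as_matrix()[:,2],delta((.598,.196,.088),toolq(np.radians(1.5),np.radians(22))))
```

```text
5.35 [0.56600681 0.19518385 0.13823575] [ 0.35505452  0.00614507 -0.9348254 ] [ 1.21 -0.02  5.83  0.18  1.2   0.05]
```

View pics/s2.png

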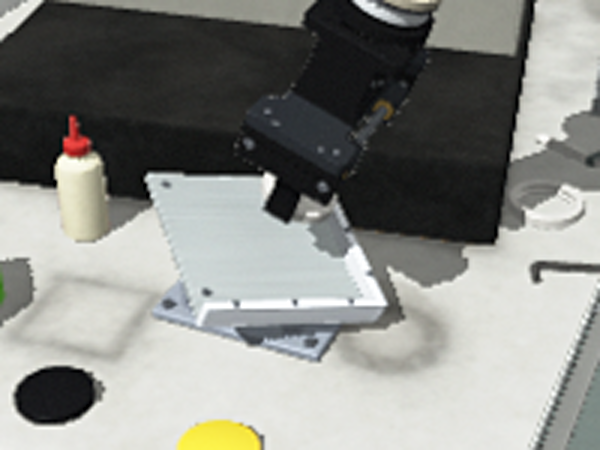

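The side view shows the block held tilted over the plate, clear of everything.

>>> apply_moves(series=[[0.6,0,1.5,0.2,1.2,0,0.4],[1.2,0,3,0.2,1.2,0,0.4],[1.2,0,4.2,0.2,1.2,0,0.4],[1.2,0,4.8,0.2,1.2,0,0.4],[1.2,0,4.8,0.2,1.2,0,0.4]])

```text
time: 5.77
position: [0.5956, 0.1959, 0.0987]
tool_rot: [0.981, 0.013, 0.192, -0.003]
ft_force: [-0.2, -0.3, -2.5]
grip_width: 0.0585
```

Run:
```python
from h import *
o=robot.get_obs();print(o["time"],o["position"],R.from_quat(o["tool_rot"]).as_matrix()[:,2],delta((.598,.196,.088),toolq(np.radians(1.5),np.radians(22))))
```

```text
5.7667 [0.59561257 0.19587783 0.09873333] [ 0.37714201  0.01054092 -0.92609545] [-0.18 -0.01  1.08 -0.04 -0.17  0.01]
```

Now down along the normal in small steps, watching the force.

>>> apply_moves(series=[[-0.1,0,0.3,0,0,0,0.4],[-0.1,0,0.5,0,0,0,0.4],[-0.1,0,0.7,0,0,0,0.4],[-0.1,0,0.7,0,0,0,0.4],[-0.1,0,0.7,0,0,0,0.4]])

```text
time: 6.18
position: [0.5987, 0.1964, 0.0935]
tool_rot: [0.981, 0.013, 0.194, -0.003]
ft_force: [-0.2, 0.2, -2.8]
grip_width: 0.0592
```

>>> apply_moves(series=[[0,0,0.1,0,0,0,0.4],[0,0,0.2,0,0,0,0.4],[0,0,0.2,0,0,0,0.4],[0,0,0.3,0,0,0,0.4],[0,0,0.3,0,0,0,0.4]])

```text
time: 6.6
position: [0.5999, 0.1964, 0.0904]
tool_rot: [0.981, 0.013, 0.194, -0.003]
ft_force: [-0.3, 0.5, -2.0]
grip_width: 0.059
```

>>> apply_moves(series=[[0,0,0.1,0,0,0,0.4],[0,0,0.1,0,0,0,0.4],[0,0,0.2,0,0,0,0.4],[0,0,0.2,0,0,0,0.4],[0,0,0.2,0,0,0,0.4]])

```text
time: 7.02
position: [0.6005, 0.1964, 0.0891]
tool_rot: [0.981, 0.013, 0.194, -0.003]
ft_force: [-3.2, -0.6, 3.0]
grip_width: 0.0588
```

>>> apply_moves(series=[[0,0,0.1,0,0,0,0.4],[0,0,0.1,0,0,0,0.4],[0,0,0.1,0,0,0,0.4]])

```text
time: 7.27
position: [0.6005, 0.1964, 0.0891]
tool_rot: [0.981, 0.013, 0.194, -0.003]
ft_force: [-6.9, -0.8, 10.4]
grip_width: 0.059
```

There is firm contact with the plate (about 12 N along its normal). I'll ease the press a little, then open.

>>> apply_moves(series=[[0,0,-0.1,0,0,0,0.4],[0,0,-0.1,0,0,0,0.4]])

```text
time: 7.43
position: [0.6006, 0.1964, 0.0892]
tool_rot: [0.981, 0.013, 0.194, -0.003]
ft_force: [-3.5, 0.1, 5.7]
grip_width: 0.059
```

>>> apply_moves(series=[[0,0,0,0,0,0,1],[0,0,0,0,0,0,1],[0,0,0,0,0,0,1],[0,0,0,0,0,0,1],[0,0,0,0,0,0,1]])

```text
time: 7.85
position: [0.601, 0.1964, 0.0885]
tool_rot: [0.981, 0.013, 0.194, -0.003]
ft_force: [-0.1, -0.2, 0.3]
grip_width: 0.0828
```

>>> apply_moves(series=[[0,0,0,0,0,0,1],[0,0,0,0,0,0,1],[0,0,0,0,0,0,1],[0,0,0,0,0,0,1],[0,0,0,0,0,0,1]])

```text
time: 8.27
position: [0.6007, 0.1964, 0.0887]
tool_rot: [0.981, 0.013, 0.194, -0.003]
ft_force: [0.1, -0.3, 0.4]
grip_width: 0.0871
```

>>> apply_moves(series=[[0,0,-2,0,0,0,1],[0,0,-5,0,0,0,1],[0,0,-9,0,0,0,1],[0,0,-12,0,0,0,1],[0,0,-12,0,0,0,1]])

```text
time: 8.68
position: [0.5556, 0.1958, 0.2052]
tool_rot: [0.98, 0.013, 0.199, -0.004]
ft_force: [0.3, 0.0, 0.6]
grip_width: 0.0872
```

Run:
```python
from h import *
a=robot.camera("side")[120:230,180:350,::-1]; b=robot.camera("wrist")[:,100:440,::-1]
cv2.imwrite("pics/end.png",np.hstack([cv2.resize(a,(480,311),interpolation=2),cv2.resize(b,(310,311))])); print(robot.get_obs()["ft_force"],robot.get_obs()["position"])
```

```text
[-0.51049493  0.22891717 -0.06048665] [0.55522207 0.19523168 0.20113111]
```

View pics/end.png

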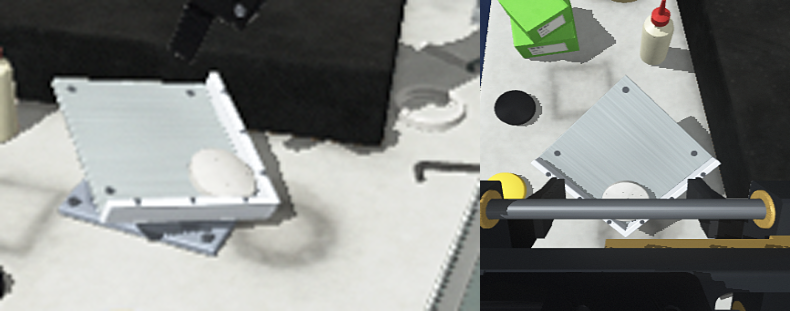

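The block lies in the corner at panel pixel (222,173), which is side (258.6,181). I'll check that number against the seat and check that the block is at rest, then hand in if both are good.

Run:
```python
from h import *
n=np.array([-.3746,-.01,.927]); seat=np.array([.606-.059,.1965-.0015,.044]); top=seat+.01*n
print("expected",proj("side",top),proj("scene",top))
o,d=ray("side",258.6,181.3); s=((top-o)@n)/(d@n); print("offset mm",1000*(o+s*d-top))
f=[robot.camera("side")[150:210,230:290].astype(int) for _ in range(4)]; print("max frame diff",abs(f[3]-f[0]).max())
cv2.imwrite("pics/final.png",cv2.resize(f[3].astype(np.uint8)[...,::-1],None,fx=8,fy=8,interpolation=2))
```

```text
expected [259.63624036 179.39623877] [280.37342825 187.88955488]
offset mm [-0.74472745  8.03962156 -0.21421649]
max frame diff 107
```

View pics/final.png

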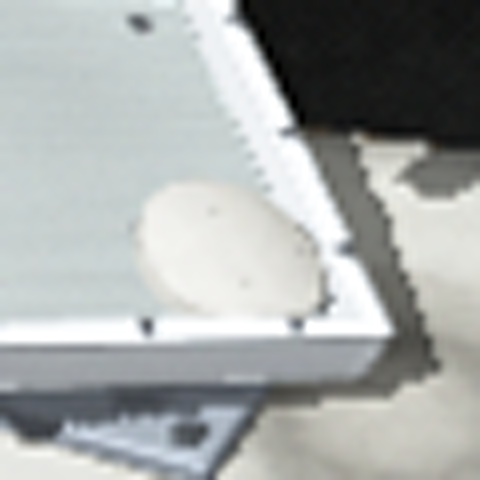

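Run:
```python
from h import *
f=[robot.camera("side")[150:210,230:290].astype(int) for _ in range(6)]
for k in range(1,6):
    d=abs(f[k]-f[0]).max(2); ys,xs=np.where(d>30); print(d.max(),len(xs),[(x,y) for x,y in zip(xs,ys)][:8], d[24:37,18:39].mean())
print(robot.get_obs()["time"],robot.get_obs()["ft_force"],robot.get_obs()["joint_velocities"].round(3))
```

```text
7 0 [] 0.9304029304029304
7 0 [] 0.9743589743589743
63 1 [(np.int64(56), np.int64(24))] 0.9597069597069597
65 2 [(np.int64(52), np.int64(24)), (np.int64(56), np.int64(24))] 0.9597069597069597
64 2 [(np.int64(52), np.int64(24)), (np.int64(56), np.int64(24))] 0.9523809523809523
9.2833 [ 0.84074002 -0.06275498  0.40953021] [ 0.002 -0.007 -0.001 -0.     0.001  0.   ]
```

The block's own pixels don't change, only a shadow edge elsewhere, so it is at rest. Handing in.

```bash
python3 -c "
from rig import robot
print(robot.hand_in())"
```

```text
the job is handed in; nothing more can be done
None
```

I gripped the solid grey disc and set it flat on the middle of the sloping plate; it slid by itself into the fence corner. I felt contact of about 12 N before letting go. I then withdrew and handed in at about 9.3 s; the hand-in gave no verdict.

- **Seating:** in the last side picture the block lies flat in the corner against both fences. Its pixels did not change over six frames, so it is at rest.
- **Robot:** the fingers are open and well clear, with the force near zero.
- **Small ring:** the arm never went near it, but I did not measure its position again at the end.
- **A disagreement:** by the side camera the block's top is about 8 mm in y from the expected seat. That camera also read the block about 10 mm too far in +y at the start, compared with the wrist camera. I took this for its bias, because the picture shows contact with both fences.
- **A false alarm:** an earlier check showed a large change between frames. A repeat with six frames found no change on the block, only one or two flickering pixels on a shadow edge beside it.

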